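Brace the square jar and take its tight cap off

TASK

Carry the closed amber jar over to the square metal holder and seat it fully home in the pocket, cap still closed, so that the jar cannot turn. Then twist the tight orange cap anticlockwise until its threads come free, lift it off, and finish while still holding it in the gripper, level and centred just above the mouth, clear of the jar by no more than about 4 cm. The jar stays upright and fully seated, and the other things on the bench are left alone.

Things in the scene. Friction and masses are not known exactly. Their poses are not given: they have to be found in the camera images.
- jar: amber jar, 0.22 kg, with a square body 56x56 mm (54 high, labels on its sides; a 50 mm square shoulder up to 61 mm) and a round neck up to 83 mm. It stands upright on the bench at the start, cap screwed on; jar and cap are then 92 mm high and can be lifted together by the cap. Origin: centre of its underside; z up; x and y square to its sides
- mouth (a point): centre of the jar's mouth, on the jar's axis 83 mm above its underside. A stiff black sealing disc with a crossbar lies in the mouth and turns with the closed cap, which makes it tight: about 0.35 N m to turn, all the way, more than the weight of the loose jar holds against. Uncapped, the crossbar stands 5 mm above this point
- cap: round orange ribbed cap, 60 mm across, 21.5 mm high; the fingers can take it across any diameter. Origin: centre of its lower rim, on the jar's axis, 70 mm above the jar's underside when closed; z up; a white pointer line on top runs along its own +x. Closed, its x axis lies within 0.06 rad of the jar's x axis
- cap_top (a point): centre of the cap's top, 21.5 mm above its lower rim. Turned anticlockwise (seen from above) by about 1.0 rad against the jar the cap's threads are free and it lifts straight off; a stop ends the turn at about 1.5 rad. It need not be raised while it is turned (the thread itself rises 2.4 mm)
- holder: bolted-down holder: grey base plate 116x116x6 mm with an aluminium square frame 85 mm across, 39 mm high above the bench. Its square pocket is 60x60 mm (2 mm clear of the jar all round), with a 45 degree lead-in at the top opening to about 72 mm. Origin: centre of the underside; x and y square to the pocket's sides; the jar may go in any of four ways round
- pocket (a point): centre of the pocket's floor, 6 mm above the bench; axes as the holder's
- glue_bottle: white squeeze bottle with a red nozzle, 60 mm across, 174 tall (leave alone); origin: centre of its underside
- clear_tape: roll of clear tape lying flat, 102 mm across, 48 high (leave alone); origin: centre of its underside
- green_tub: round tub with a green lid, 66 mm across, 70 high; not the jar of this job (leave alone); origin: centre of its underside
- bolt_box: blue and white carton, 61x90x46 mm (leave alone); origin: centre of its underside
- spool: green spool lying flat, 79 mm across, 22 high (leave alone); origin: centre of its underside
- stapler: blue and black stapler, 32x135x50 mm (leave alone); origin: centre of its underside
- label_roll: white roll of labels standing on end, 62 mm across, 50 high (leave alone); origin: centre of its underside
- marker: red and white felt marker lying flat, 135 mm long, 20 high (leave alone); origin: centre of its underside
There are look-alikes about, which are no part of the job. What is meant by the jar is not purple, and is the larger of those in its own colour.

How it is judged:
By the outcome, as a careful person would: the job done as asked, in the order asked, and still so for the second after the job is handed in, while the arm keeps its last pose, push and grip.
It also fails if it takes over 48 s, if anything falls off the work surface, if the arm or the gripper's body presses on something with over 40 N, if the wrist force passes 120 N, or if a joint passes its speed limit or range.

ROBOT

A 6-joint arm with a two-finger parallel gripper is mounted at the origin on the work surface; the furniture and walls round the work are solid. World frame = base frame: x ahead of the robot, y to its left, z up, the work surface at z = 0. Lengths are in m, angles in rad, forces in N, time in s.
With the tool pointing down it reaches from about 0.275 to 0.975 m from the base axis. Payload 8.4 kg.
Tool frame: the origin (TCP) lies midway between the tips of the shut fingers; the grasp point (between the pads) lies 19 mm behind it; z points along the fingers, y is the line along which they close (so a half turn about z gives the same grasp; the last joint's range is limited). The gripper opens to 92 mm and grips with 3 to 60 N. Pads are 20 mm wide; open, the fingers measure 128 mm over their backs; the gripper's body (75 mm by 189 mm) begins 69 mm behind the grasp point.
Start: joints at [1.129, 0.353, 1.633, -0, 1.155, -0.002], TCP at [0.266, 0.566, 0.215] pointing down, gripper open.
Joint ranges: [-2.63, 2.63], [-0.92, 2.1], [0.06, 2.66], [-1.3, 4.44], [0, 2.69], [-3.02, 3.02]. Speed limits (rad/s): [2.22, 2.22, 2.79, 3.14, 3.14, 3.14].

INTERFACE

Orientations are given as [roll, pitch, yaw] about the fixed x, y, z axes, in that order (R = Rz(yaw) Ry(pitch) Rx(roll)).
In Python, from bench import arm gives the robot as it stands.
- The arm moves only by the tool carry_out, never from a script. Its argument "moves" is one flat list of numbers, 7 for each row, row after row: the shift along the tool's x, y, z in mm, then the turn, a rotation vector about the tool's x, y, z in rad, then the opening, from 0 (shut) to 1 (fully open). In form: [x, y, z, rx, ry, rz, fingers, x, y, z, rx, ry, rz, fingers, ...]. A call has 1 to 5 rows; each row is the pose to reach, as a shift and turn from the pose commanded when the call began, along the tool's axes at that moment; what a row does not reach only later rows make up. A row lasts 1/12 s, in which the tool goes at most 41.7 mm and 7.16 degrees, less where a joint would pass 70% of its speed; a pose out of reach is approached as far as the arm can. A call with a gripper value outside its range is refused whole. The fingers move at their own pace and stop on an object; "squeeze" is the grip in N (left out, the last holds). Time passes only in rows, so rows that repeat a pose let the fingers close. It gives the time, the measured TCP pose, the force, the opening and the grip force at its end, in the units of the state.
- arm.get_obs(): the state, without advancing time (a new reading comes with each control period).
- arm.snapshot(name): name is "scene" or "top" or "wrist"; returns a dict with "pixels" (480x640x3 uint8, red, green, blue), "fx", "fy", "cx", "cy" (pixels), "pose" (4x4, takes a point from camera to world coordinates); the wrist camera has in their place "T_tool_cam" (4x4, takes a point from camera to tool coordinates, whose origin is the TCP and whose axes are the flange's). Camera axes: x right, y down, z forward; pixel columns grow to the right and rows downward; lengths in m; the calibration is good to about 2 mm. A picture is of the moment at which its call begins: read the wrist's pose just before it. There is no depth.
- arm.sign_off(): hands the job in; it is judged then, once.
The state is a dict: "time": time; "joints": joint angles; "qd": joint speeds; "effort": joint torques, N m; "tcp_pos": TCP position; "tcp_rot": TCP orientation; "wrist_force": force on the tool from outside, world axes, zero at the start; "ft_torque": the same for the moment, N m; "width": finger opening in m; "gripper_force": force on a finger pad.
Only numpy, scipy, OpenCV 4.12 (cv2) and the standard library are available. Lean on these libraries where they do the work, as an engineer would, in place of code of your own. Each camera call takes 0.05 s, during which the arm holds its last target. There are 200 camera calls.

## Working session

There is one attempt and no reset: what is moved stays moved. The work goes in short steps, Python scripts to look and compute and a tool call to move; the robot and the scene stay as the last step left them, time stands still between calls to the robot, and variables do not carry over. Pictures are saved under pics/ and viewed, at most 10 in all, crops included, and the job is handed in when it is done.

Besides the shell and the picture viewer there is one more tool, called after "Call:" as name(argument=value, ...), one argument or row to a line, values as JSON. carry_out: Moves the arm, as the interface text tells. Its arguments: {"type":"object","properties":{"moves":{"type":"array","items":{"type":"number"}},"squeeze":{"type":"number"}},"required":["moves"]}

```bash
mkdir -p pics
python3 - <<'E'
from bench import arm
import cv2,numpy as np
np.set_printoptions(precision=4,suppress=True)
o=arm.get_obs();print(o['time'],o['tcp_pos'],o['tcp_rot'],o['width'])
for n in("top","scene"):
    s=arm.snapshot(n);cv2.imwrite(f"pics/{n}0.png",s["pixels"][:,:,::-1]);np.save(f"{n}_pose.npy",s["pose"])
    print(n,s["fx"],s["fy"],s["cx"],s["cy"],s["pose"])
s=arm.snapshot("wrist");print(s["fx"],s["T_tool_cam"])
E
```

```text
0.0 [0.2659 0.5651 0.2139] [-3.1402  0.      2.7018] 0.09170446840949961
top 528.0974270240043 528.0974270240043 322.58739092248555 244.62743447481836 [[ 0.0026 -0.9974  0.0721  0.4598]
 [-0.9998 -0.004  -0.0189  0.0241]
 [ 0.0191 -0.0721 -0.9972  1.4344]
 [ 0.      0.      0.      1.    ]]
scene 552.5078919626253 552.5078919626253 316.2522314368674 239.40202474102998 [[ 0.8271 -0.408   0.3866  0.0601]
 [-0.5621 -0.5983  0.5711 -0.7311]
 [-0.0017 -0.6896 -0.7242  0.9882]
 [ 0.      0.      0.      1.    ]]
411.67439498039977 [[ 0.0008 -0.9559 -0.2938  0.0839]
 [ 1.      0.0011 -0.0007 -0.0004]
 [ 0.001  -0.2938  0.9559 -0.1704]
 [ 0.      0.      0.      1.    ]]
```

View pics/top0.png

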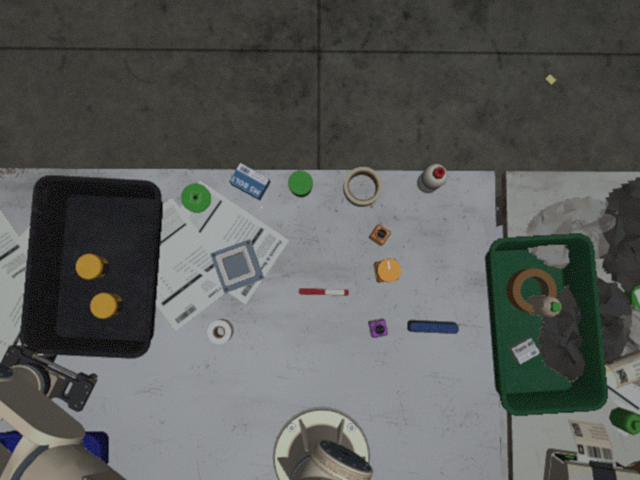

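View pics/scene0.png

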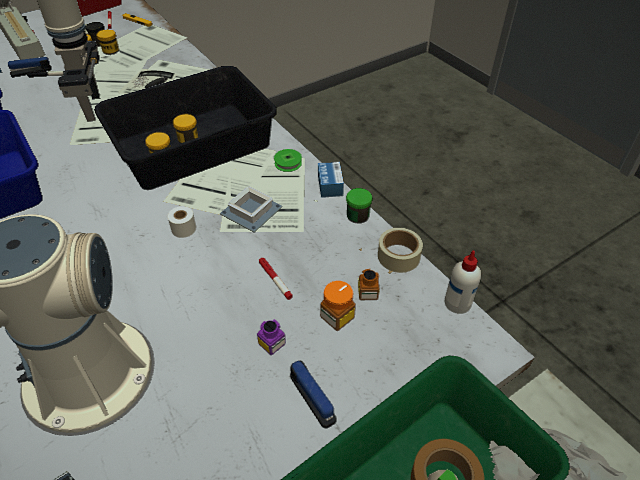

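The top view shows the capped amber jar at about (388,270), the small amber look-alike at (380,234), a purple one at (378,328), and the holder at (237,265). The scene view shows the jar cap at (338,293) and the holder at (251,208). I'll enlarge both for exact positions.

```bash
cat > h.py <<'E'
import numpy as np,cv2
from scipy.spatial.transform import Rotation as R
np.set_printoptions(precision=4,suppress=True)
K={"top":(528.097,322.587,244.627),"scene":(552.508,316.252,239.402)}
def ray(n,u,v,z):
    f,cx,cy=K[n];P=np.load(f"{n}_pose.npy");d=P[:3,:3]@[(u-cx)/f,(v-cy)/f,1];c=P[:3,3]
    return (c+d*(z-c[2])/d[2])[:2]
E
python3 - <<'E'
import cv2,numpy as np
t=cv2.imread("pics/top0.png");s=cv2.imread("pics/scene0.png")
c=lambda i,x,y:cv2.resize(i[y:y+60,x:x+80],(400,300),interpolation=cv2.INTER_CUBIC)
cv2.imwrite("pics/crop.png",np.vstack([np.hstack([c(t,348,240),c(t,197,235)]),np.hstack([c(s,300,275),c(s,211,180)])]))
E
```

```text
(no output)
```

View pics/crop.png

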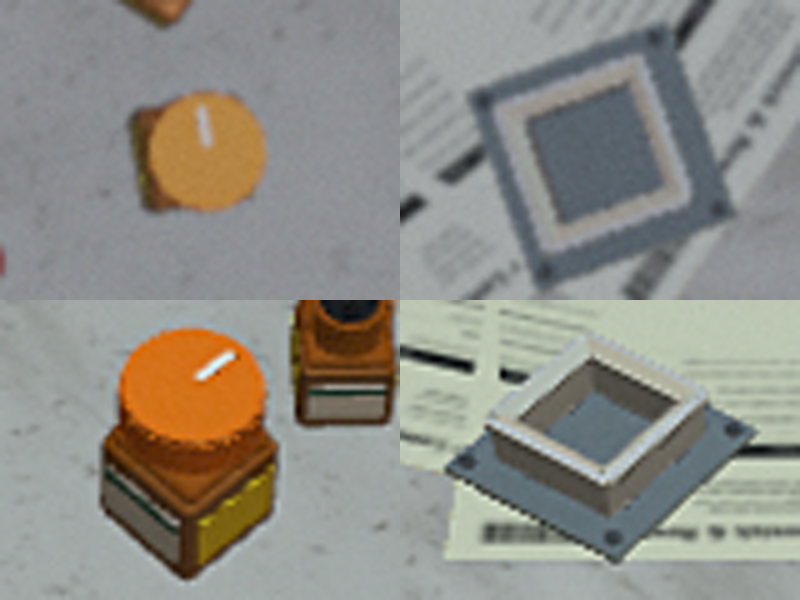

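The crop shows the cap centre at (207,152), with the pointer running from (207,145) to (201,106). The holder plate corners are at (72,92), (268,22), (333,213) and (147,290) in its own crop. In the scene crop the cap ellipse is centred at about (193,83).

Run:
```python
from h import *
t=lambda x,y,ox,oy,z,n="top":ray(n,ox+x/5-.4,oy+y/5-.4,z)
print("cap top",t(207,152,348,240,.0915),"scene",t(193,83,300,275,.0915,"scene"))
d=t(201,106,348,240,.0915)-t(207,145,348,240,.0915);print("ptr yaw",np.arctan2(d[1],d[0]))
d=t(233,55,300,275,.0915,"scene")-t(200,79,300,275,.0915,"scene");print("ptr yaw sc",np.arctan2(d[1],d[0]))
H=np.array([t(x,y,197,235,.006) for x,y in[(72,92),(268,22),(333,213),(147,290)]])
print("holder",H.mean(0));
for i in range(4):
    d=H[(i+1)%4]-H[i];print(np.linalg.norm(d),np.arctan2(d[1],d[0])%(np.pi/2))
S=np.array([t(x,y,211,180,.006,"scene") for x,y in[(350,133),(215,263),(46,168)]]);print("sc",S,(S[0]+S[2])/2)
b=t(188,278,300,275,0,"scene");l=t(103,212,300,275,0,"scene");r=t(273,218,300,275,0,"scene")
for d in(l-b,r-b):print("jar edge",np.linalg.norm(d),np.arctan2(d[1],d[0])%(np.pi/2))
print((l+r)/2)
print("small jar",ray("top",380,234,.05),"stapler",ray("top",410,326,.05))
```

```text
cap top [ 0.4928 -0.1707] scene [ 0.4934 -0.1711]
ptr yaw 0.14689526021117233
ptr yaw sc 0.13464352703643465
holder [0.5061 0.226 ]
0.11182690290775757 0.35003539966862873
0.10931035936129153 0.33787054040561415
0.10760780060686168 0.39653122126994655
0.11434329324121104 0.37632493314608984
sc [[0.5749 0.1945]
 [0.4697 0.1517]
 [0.4318 0.2602]] [0.5034 0.2274]
jar edge 0.04987464446068169 0.21341225219203253
jar edge 0.04893623161912171 0.09205488366454075
[ 0.4932 -0.1718]
small jar [ 0.5887 -0.1536] stapler [ 0.3481 -0.2307]
```

```bash
cat >> h.py <<'E'
def go(x,y,z,yaw):
    from bench import arm
    o=arm.get_obs();Rc=R.from_euler("xyz",o["tcp_rot"])
    print("t",o["time"],"pos",np.array(o["tcp_pos"]),"rot",np.array(o["tcp_rot"]),"j",np.array(o["joints"]),"w",o["width"],o["gripper_force"],"F",np.array(o["wrist_force"]),"M",np.array(o["ft_torque"]))
    print("shift mm",Rc.inv().apply(np.array([x,y,z])-o["tcp_pos"])*1000,"rotvec",(Rc.inv()*R.from_euler("xyz",[np.pi,0,yaw])).as_rotvec())
E
python3 -c "
from h import *;go(.493,-.171,.215,.14)"
```

```text
t 0.15 pos [0.2659 0.5652 0.2141] rot [-3.1406 -0.      2.7018] j [ 1.1286  0.3535  1.6339 -0.      1.1552 -0.0024] w 0.09189724940129917 0.0 F [0.3244 0.187  0.0077] M [0.0114 0.0019 0.0894]
shift mm [-518.903  -569.453    -0.3517] rotvec [-0.0004  0.0013  2.5618]
```

Call:
carry_out(
  moves=[-519,-569,0,0,0,2.56,1,-519,-569,0,0,0,2.56,1,-519,-569,0,0,0,2.56,1,-519,-569,0,0,0,2.56,1,-519,-569,0,0,0,2.56,1],
)

```text
time: 0.57
tcp_pos: [0.3275, 0.3646, 0.2143]
tcp_rot: [-3.141, 0.0, 2.071]
wrist_force: [1.5, 0.0, 0.0]
width: 0.092
gripper_force: 0.0
```

```bash
python3 -c "
from h import *;go(.493,-.171,.215,.14)"
```

```text
t 0.5667 pos [0.3275 0.3646 0.2143] rot [-3.1413  0.0002  2.0713] j [ 0.8359  0.1422  1.9147 -0.0001  1.0851  0.3355] w 0.09199882413261413 0.0 F [1.5268 0.043  0.0243] M [-0.0528  0.0273 -0.009 ]
shift mm [-549.2946 -111.8042   -0.5297] rotvec [-0.      0.0005  1.9313]
```

Call:
carry_out(
  moves=[-549,-112,0,0,0,1.93,1,-549,-112,0,0,0,1.93,1,-549,-112,0,0,0,1.93,1,-549,-112,0,0,0,1.93,1,-549,-112,0,0,0,1.93,1],
)

```text
time: 0.98
tcp_pos: [0.3901, 0.1658, 0.2147]
tcp_rot: [3.141, -0.0, 1.446]
wrist_force: [1.4, 0.6, 0.1]
width: 0.0919
gripper_force: 0.0
```

```bash
python3 -c "
from h import *;go(.493,-.171,.215,.14)"
```

```text
t 0.9833 pos [0.3901 0.1658 0.2147] rot [ 3.1413 -0.0001  1.4461] j [ 0.3985  0.031   2.0384 -0.0001  1.0718  0.5233] w 0.09193246754024567 0.0 F [1.3801 0.5513 0.1197] M [-0.0215  0.0392 -0.0207]
shift mm [-321.4127  144.0214   -0.3295] rotvec [ 0.0002 -0.0003  1.3061]
```

Call:
carry_out(
  moves=[-321,144,0,0,0,1.306,1,-321,144,0,0,0,1.306,1,-321,144,0,0,0,1.306,1,-321,144,0,0,0,1.306,1,-321,144,0,0,0,1.306,1],
)

```text
time: 1.4
tcp_pos: [0.4523, -0.0333, 0.2147]
tcp_rot: [3.141, -0.0, 0.82]
wrist_force: [0.3, 0.1, 0.3]
width: 0.092
gripper_force: 0.0
```

```bash
python3 -c "
from h import *;go(.493,-.171,.215,.14)"
```

```text
t 1.4 pos [ 0.4523 -0.0333  0.2147] rot [ 3.1414 -0.0003  0.8205] j [-0.0768  0.0812  1.9842  0.0001  1.0758  0.6735] w 0.09201153104151866 0.0 F [0.2909 0.095  0.3115] M [-0.0139  0.0519 -0.0125]
shift mm [-72.9552 123.7102  -0.2888] rotvec [ 0.0001 -0.0003  0.6805]
```

Call:
carry_out(
  moves=[-73,124,0,0,0,0.68,1,-73,124,0,0,0,0.68,1,-73,124,0,0,0,0.68,1,-73,124,0,0,0,0.68,1,-73,124,0,0,0,0.68,1],
)

```text
time: 1.82
tcp_pos: [0.495, -0.1728, 0.2144]
tcp_rot: [3.14, -0.0, 0.192]
wrist_force: [-1.1, 1.0, -0.3]
width: 0.0919
gripper_force: 0.0
```

```bash
python3 -c "
from h import *;go(.493,-.171,.215,.14)
from bench import arm
o=arm.get_obs();s=arm.snapshot('wrist');cv2.imwrite('pics/w1.png',s['pixels'][:,:,::-1])
np.savez('w1.npz',p=o['tcp_pos'],r=o['tcp_rot'],T=s['T_tool_cam'],k=[s['fx'],s['cx'],s['cy']])"
```

```text
t 1.8167 pos [ 0.495  -0.1728  0.2144] rot [ 3.1403 -0.0003  0.1923] j [-0.338   0.1961  1.8481 -0.001   1.0964  1.0409] w 0.09193671985883038 0.0 F [-1.0968  0.995  -0.3325] M [-0.0367  0.1933 -0.0105]
shift mm [-1.6405 -2.1021 -0.638 ] rotvec [ 0.0013 -0.0004  0.0523]
```

View pics/w1.png

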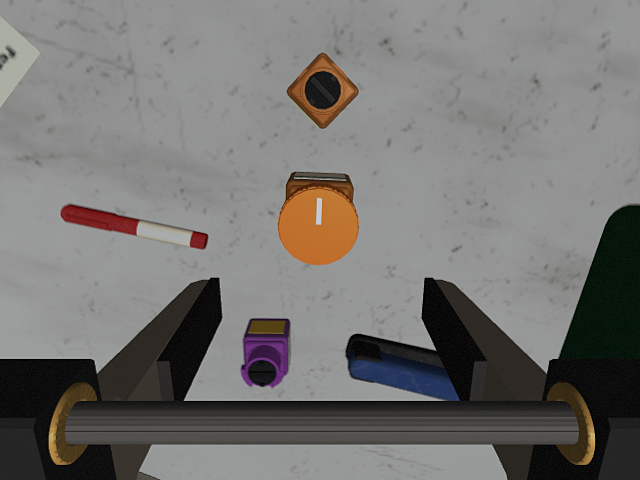

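The wrist view shows the cap centred at (318,225), the pointer from (319,198) to (318,224), and the far lower edge of the jar body from (292,173) to (350,175). The fingers have clear space on both sides.

```bash
cat >> h.py <<'E'
def wr(n,u,v,z):
    d=np.load(n+".npz");f,cx,cy=d["k"];Rt=R.from_euler("xyz",d["r"]).as_matrix();T=d["T"]
    c=Rt@T[:3,3]+d["p"];q=Rt@T[:3,:3]@[(u-cx)/f,(v-cy)/f,1]
    return (c+q*(z-c[2])/q[2])[:2]
E
python3 - <<'E'
from h import *
im=cv2.imread("pics/w1.png");hsv=cv2.cvtColor(im,cv2.COLOR_BGR2HSV)
m=cv2.inRange(hsv,(8,170,200),(20,255,255));n,l,st,ce=cv2.connectedComponentsWithStats(m);i=1+st[1:,4].argmax()
x,y,w,h=st[i,:4];print("blob",st[i],ce[i]);print("cap",wr("w1",318.5,225.5,.0915))
a=lambda p,q,z:(lambda d:(np.arctan2(d[1],d[0]),np.linalg.norm(d)))(wr("w1",*p,z)-wr("w1",*q,z))
print("ptr",a((319,198),(318.3,224),.0915),"edge",a((292,173),(350,175),.0))
cv2.imwrite("pics/w1c.png",cv2.resize(im[155:275,265:375],None,fx=5,fy=5,interpolation=cv2.INTER_CUBIC))
E
```

```text
blob [318 189   2   1   2] [318.5 189. ]
cap [ 0.4924 -0.1716]
ptr (np.float64(0.16506791257781844), np.float64(0.019669829601713314)) edge (np.float64(1.7291124680387602), np.float64(0.05440155668783057))
```

View pics/w1c.png

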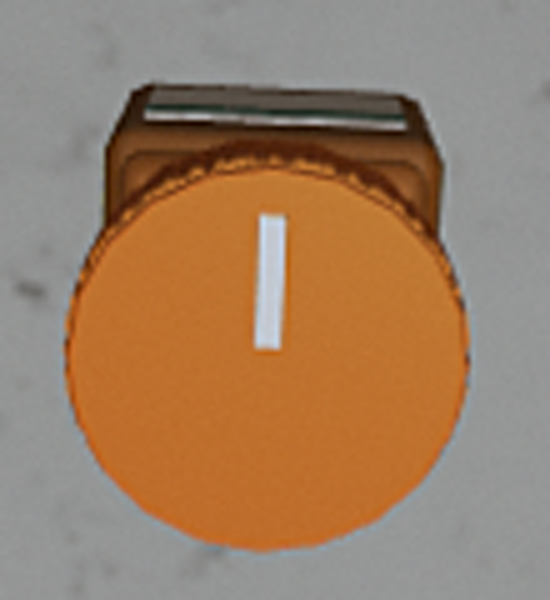

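The jar yaw is about 0.15, and the cap centre is at (0.4925, -0.171).

Call:
carry_out(
  moves=[-3,-1,0,0,0,0.04,1,-3,-1,30,0,0,0.04,1,-3,-1,60,0,0,0.04,1,-3,-1,85,0,0,0.04,1,-3,-1,95,0,0,0.04,1],
)

```text
time: 2.28
tcp_pos: [0.4886, -0.1672, 0.1166]
tcp_rot: [-3.139, 0.004, 0.165]
wrist_force: [-0.7, -0.0, -0.0]
width: 0.0921
gripper_force: 0.0
```

```bash
python3 -c "
from h import *;go(.4925,-.1712,.064,.15)"
```

```text
t 2.2833 pos [ 0.4886 -0.1672  0.1166] rot [-3.1393  0.0041  0.1652] j [-0.3326  0.3101  1.9486  0.0001  0.8876  1.073 ] w 0.09208598495367087 0.0 F [-0.721  -0.0283 -0.0481] M [-0.0068  0.2283  0.0139]
shift mm [ 3.3707  4.7296 52.5408] rotvec [-0.0023  0.0041  0.0152]
```

Call:
carry_out(
  moves=[3.4,4.7,10,-0.002,0.004,0.015,1,3.4,4.7,30,-0.002,0.004,0.015,1,3.4,4.7,45,-0.002,0.004,0.015,1,3.4,4.7,52,-0.002,0.004,0.015,1,3.4,4.7,52,-0.002,0.004,0.015,1],
)

```text
time: 2.7
tcp_pos: [0.4948, -0.1724, 0.0669]
tcp_rot: [3.14, -0.003, 0.147]
wrist_force: [0.5, -0.4, -1.2]
width: 0.0918
gripper_force: 0.0
```

```bash
python3 -c "
from h import *;go(.4925,-.1712,.064,.15)"
```

```text
t 2.7 pos [ 0.4948 -0.1724  0.0669] rot [ 3.1402 -0.0029  0.1474] j [-0.3382  0.392   1.9702  0.0002  0.7762  1.0851] w 0.09175806863083824 0.0 F [ 0.4989 -0.3776 -1.1742] M [-0.0152  0.1019 -0.0175]
shift mm [-2.1172 -1.5207  2.8798] rotvec [ 0.0014 -0.0029 -0.0026]
```

Call:
carry_out(
  moves=[-1.5,-1,2,0.001,-0.002,0,1,-1.5,-1,2,0.001,-0.002,0,0.6,-1.5,-1,2,0.001,-0.002,0,0.5,-1.5,-1,2,0.001,-0.002,0,0.5,-1.5,-1,2,0.001,-0.002,0,0.5],
  squeeze=45,
)

```text
time: 3.12
tcp_pos: [0.4938, -0.1719, 0.0662]
tcp_rot: [3.14, -0.003, 0.147]
wrist_force: [-0.3, 0.5, -0.2]
width: 0.0673
gripper_force: 0.0
```

```bash
python3 -c "
from h import *;go(.4925,-.1712,.064,.15)"
```

```text
t 3.1167 pos [ 0.4938 -0.1719  0.0662] rot [ 3.1401 -0.003   0.1468] j [-0.3379  0.3915  1.9731  0.0001  0.7736  1.086 ] w 0.06729777708917326 0.0 F [-0.2819  0.5315 -0.2308] M [-0.0277  0.1206 -0.0005]
shift mm [-1.1754 -0.8909  2.2343] rotvec [ 0.0015 -0.003  -0.0032]
```

Call:
carry_out(
  moves=[-1,-1,2,0.001,-0.003,0,0.6,-1,-1,2,0.001,-0.003,0,0,-1,-1,2,0.001,-0.003,0,0,-1,-1,2,0.001,-0.003,0,0,-1,-1,2,0.001,-0.003,0,0],
)

```text
time: 3.53
tcp_pos: [0.4926, -0.171, 0.0639]
tcp_rot: [3.141, 0.0, 0.147]
wrist_force: [-0.3, 0.6, 5.6]
width: 0.0595
gripper_force: 45.0
```

```bash
python3 -c "
from h import *;go(.4925,-.1712,.064,.15)"
```

```text
t 3.5333 pos [ 0.4926 -0.171   0.0639] rot [3.1413 0.0004 0.1468] j [-0.3367  0.3951  1.9747 -0.0006  0.772   1.0877] w 0.05948161689532825 45.001874008448794 F [-0.2954  0.6372  5.6399] M [0.0508 0.1638 0.0017]
shift mm [-0.1022  0.1746 -0.0897] rotvec [ 0.0003  0.0004 -0.0032]
```

Call:
carry_out(
  moves=[0,0,-15,0,0,0,0,0,0,-45,0,0,0,0,0,0,-75,0,0,0,0,2,-30,-92,0,0,0,0,4,-65,-95,0,0,0,0],
)

```text
time: 3.95
tcp_pos: [0.4887, -0.1071, 0.1615]
tcp_rot: [3.139, -0.004, 0.144]
wrist_force: [0.8, 0.1, -2.4]
width: 0.0596
gripper_force: 45.0
```

```bash
python3 -c "
from h import *;go(.5,.085,.16,.362)"
```

```text
t 3.95 pos [ 0.4887 -0.1071  0.1615] rot [ 3.1395 -0.0036  0.1439] j [-0.2182  0.22    1.9511 -0.0008  0.9663  1.2092] w 0.05959119005177441 44.99832533416338 F [ 0.7726  0.1356 -2.4163] M [-0.0697  0.0989 -0.0603]
shift mm [  38.7249 -188.4949    1.2245] rotvec [ 0.0025 -0.0034 -0.2181]
```

Call:
carry_out(
  moves=[8,-40,1,0,0,-0.05,0,16,-80,1,0,0,-0.1,0,25,-120,1,0,0,-0.15,0,33,-160,1,0,0,-0.2,0,38,-186,1,0,0,-0.218,0],
)

```text
time: 4.37
tcp_pos: [0.4964, 0.0866, 0.1571]
tcp_rot: [-3.14, 0.002, 0.368]
wrist_force: [0.9, 0.3, -2.3]
width: 0.0597
gripper_force: 45.0
```

Call:
carry_out(
  moves=[0,0,0,0,0,0,0,0,0,0,0,0,0,0,0,0,0,0,0,0,0],
)

```text
time: 4.62
tcp_pos: [0.4965, 0.0833, 0.157]
tcp_rot: [-3.141, 0.002, 0.365]
wrist_force: [0.8, 0.2, -3.5]
width: 0.0594
gripper_force: 45.0
```

```bash
python3 -c "
from h import *;go(.505,.227,.16,.362)
from bench import arm
o=arm.get_obs();s=arm.snapshot('wrist');cv2.imwrite('pics/w2.png',s['pixels'][:,:,::-1])
np.savez('w2.npz',p=o['tcp_pos'],r=o['tcp_rot'],T=s['T_tool_cam'],k=[s['fx'],s['cx'],s['cy']])"
```

```text
t 4.6167 pos [0.4965 0.0833 0.157 ] rot [-3.1414  0.0025  0.3654] j [ 0.1634  0.2343  1.9441 -0.0004  0.9657  1.3691] w 0.059436459539677515 44.999005710706115 F [ 0.8117  0.2059 -3.5472] M [-0.0388  0.1617 -0.0864]
shift mm [  59.3044 -131.2054   -3.1625] rotvec [-0.0002  0.0025  0.0034]
```

View pics/w2.png

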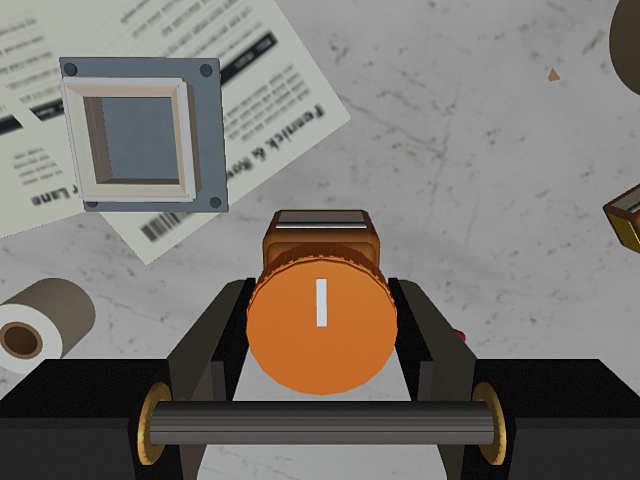

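The wrist view shows the holder at upper left, with plate corners near (60,57), (219,58), (228,212) and (85,211). The held jar is upright, with its body's far edge at (277,210)–(369,211). I'll enlarge this to get exact corners.

```bash
python3 -c "
import cv2
im=cv2.imread('pics/w2.png');cv2.imwrite('pics/w2c.png',cv2.resize(im[50:220,50:240],None,fx=3.5,fy=3.5,interpolation=cv2.INTER_CUBIC))"
```

```text
(no output)
```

View pics/w2c.png

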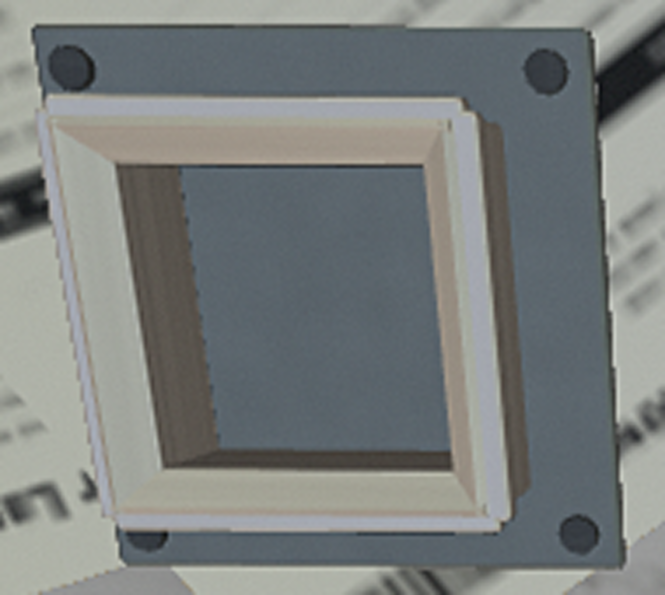

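In the crop, the plate corners are (35,26), (592,32), (624,567) and (122,565). The lead-in corners are (52,122), (450,120), (487,515) and (117,512).

Run:
```python
from h import *
def sq(P,z):
    H=np.array([wr("w2",50+x/3.5-.36,50+y/3.5-.36,z) for x,y in P])
    a=[np.arctan2(*(H[(i+1)%4]-H[i])[::-1])%(np.pi/2) for i in range(4)];L=[np.linalg.norm(H[(i+1)%4]-H[i]) for i in range(4)]
    print(H.mean(0),np.array(a),np.mean(a),np.array(L))
sq([(35,26),(592,32),(624,567),(122,565)],.006)
sq([(43,97),(478,100),(510,527),(108,522)],.039)
sq([(52,122),(450,120),(487,515),(117,512)],.039)
print("cap",wr("w2",322,322,.1855),np.load("w2.npz")["p"])
for p,q in[((277,210),(369,211)),((264.5,237),(379.5,238))]:
    d=wr("w2",*p,.1)-wr("w2",*q,.1);print(np.arctan2(d[1],d[0])%(np.pi/2))
```

```text
[0.5034 0.2273] [0.3562 0.3566 0.362  0.3514] 0.35654357867964376 [0.1147 0.1139 0.1153 0.1146]
[0.5049 0.2259] [0.3597 0.3483 0.3534 0.3416] 0.3507596092827554 [0.0815 0.0819 0.0821 0.0814]
[0.5035 0.2273] [0.3709 0.3621 0.3579 0.3573] 0.3620307047156971 [0.075  0.0759 0.0754 0.0749]
cap [0.4993 0.0839] [0.4965 0.0833 0.157 ]
0.35495809978338166
0.3570097176920939
```

```bash
python3 -c "
from h import *;go(.5025,.2268,.13,.3655)"
```

```text
t 4.6667 pos [0.4966 0.0828 0.1571] rot [-3.1414  0.0023  0.3643] j [ 0.1624  0.2341  1.9441 -0.0003  0.9656  1.3691] w 0.05896871661398746 44.99891683808528 F [ 0.6045  0.4136 -3.6411] M [-0.0173  0.1163 -0.0373]
shift mm [  56.8858 -132.4484   26.949 ] rotvec [-0.0002  0.0023 -0.0012]
```

Call:
carry_out(
  moves=[15,-35,0,0,0.002,0,0,30,-70,0,0,0.002,0,0,45,-105,0,0,0.002,0,0,54,-126,0,0,0.002,0,0,57,-132.5,8,0,0.002,0,0],
)

```text
time: 5.08
tcp_pos: [0.5046, 0.23, 0.1506]
tcp_rot: [-3.14, -0.004, 0.365]
wrist_force: [0.5, -0.8, -2.5]
width: 0.0595
gripper_force: 45.0
```

Call:
carry_out(
  moves=[0,0,10,0,0,0,0,0,0,19,0,0,0,0,0,0,19,0,0,0,0,0,0,19,0,0,0,0],
)

```text
time: 5.42
tcp_pos: [0.5024, 0.2257, 0.1294]
tcp_rot: [3.141, 0.002, 0.363]
wrist_force: [0.8, 0.8, -2.7]
width: 0.0595
gripper_force: 45.0
```

```bash
python3 -c "
from h import *;go(.5025,.2268,.07,.3655)"
```

```text
t 5.4167 pos [0.5024 0.2257 0.1294] rot [3.1414 0.0017 0.363 ] j [ 0.4196  0.3388  1.869  -0.0001  0.9355  1.6274] w 0.05952139209787843 44.99903276679106 F [ 0.8318  0.8302 -2.6824] M [-0.018   0.1877 -0.0085]
shift mm [ 0.5788 -0.9848 59.3956] rotvec [ 0.0002  0.0017 -0.0025]
```

Call:
carry_out(
  moves=[0.5,-1,10,0,0,0,0,0.5,-1,20,0,0,0,0,0.5,-1,28,0,0,0,0,0.5,-1,34,0,0,0,0,0.5,-1,38,0,0,0,0],
)

```text
time: 5.83
tcp_pos: [0.5059, 0.2298, 0.0934]
tcp_rot: [-3.141, -0.006, 0.365]
wrist_force: [4.8, 1.1, 21.4]
width: 0.0597
gripper_force: 45.0
```

```bash
python3 -c "
from h import *;go(.5025,.2268,.07,.3655)"
```

```text
t 5.8333 pos [0.5059 0.2298 0.0934] rot [-3.1412 -0.0063  0.3647] j [0.4236 0.391  1.8894 0.     0.8548 1.6297] w 0.05965805718900163 45.006735739298165 F [ 4.7735  1.0644 21.4331] M [-0.0433 -0.3941 -0.0108]
shift mm [-4.3792  1.5694 23.334 ] rotvec [-0.0004 -0.0063 -0.0008]
```

Call:
carry_out(
  moves=[2,-1,36,0,0,0,0,3,-1,36,0,0,0,0,3,-1,36,0,0,0,0],
)

```text
time: 6.08
tcp_pos: [0.5164, 0.2349, 0.0607]
tcp_rot: [-3.141, -0.022, 0.365]
wrist_force: [17.9, 3.0, 18.6]
width: 0.0588
gripper_force: 45.0
```

I mis-entered that call: shifts are relative to the new pose, so it pushed further down than I meant. I'll stop and look before doing anything else.

```bash
python3 -c "
from h import *;go(.504,.227,.07,.3655)
from bench import arm
o=arm.get_obs();s=arm.snapshot('wrist');q=arm.snapshot('scene')['pixels']
np.savez('w3.npz',p=o['tcp_pos'],r=o['tcp_rot'],T=s['T_tool_cam'],k=[s['fx'],s['cx'],s['cy']])
w=cv2.resize(s['pixels'],(440,330))
c=cv2.resize(q[140:240,190:300],(360,330),interpolation=cv2.INTER_CUBIC)
cv2.imwrite('pics/w3raw.png',s['pixels'][:,:,::-1])
cv2.imwrite('pics/w3.png',np.hstack([w,c])[:,:,::-1])"
```

```text
t 6.0833 pos [0.5164 0.2349 0.0607] rot [-3.1411 -0.0222  0.3652] j [ 0.4248  0.4469  1.8946 -0.0012  0.7778  1.6312] w 0.05883082386603719 45.0003348570317 F [17.9348  2.9518 18.6342] M [ 0.5151 -2.8346 -0.0408]
shift mm [-14.2454   2.949   -9.6648] rotvec [-0.0005 -0.0222 -0.0003]
```

View pics/w3.png

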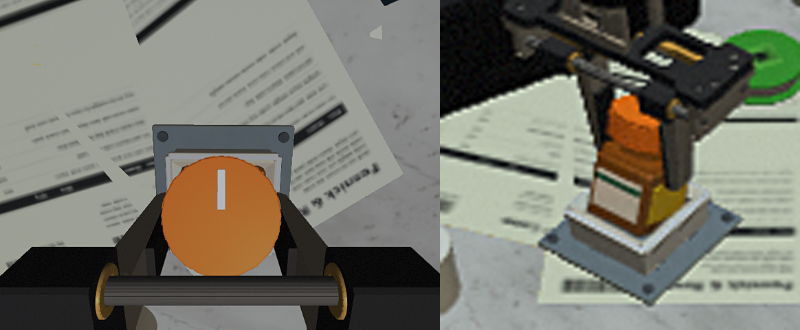

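The picture shows the jar partly in the pocket and pushed towards +x, with the cap still gripped at about (221,216) in the left panel. I'll back out to relieve it.

Call:
carry_out(
  moves=[0,0,-8,0,0,0,0,0,0,-18,0,0,0,0,0,0,-30,0,0,0,0,0,0,-45,0,0,0,0,0,0,-60,0,0,0,0],
)

```text
time: 6.6
tcp_pos: [0.5046, 0.2304, 0.1168]
tcp_rot: [-3.141, 0.001, 0.365]
wrist_force: [0.5, 1.0, -3.3]
width: 0.0588
gripper_force: 45.0
```

Call:
carry_out(
  moves=[0,0,-8,0,0,0,0,0,0,-10,0,0,0,0,0,0,-10,0,0,0,0],
)

```text
time: 6.85
tcp_pos: [0.5056, 0.2308, 0.1269]
tcp_rot: [-3.141, -0.002, 0.365]
wrist_force: [0.2, 0.9, -3.1]
width: 0.0592
gripper_force: 45.0
```

```bash
python3 -c "
from h import *;go(.504,.227,.13,.3655)
from bench import arm
o=arm.get_obs();s=arm.snapshot('wrist');q=arm.snapshot('scene')['pixels']
np.savez('w4.npz',p=o['tcp_pos'],r=o['tcp_rot'],T=s['T_tool_cam'],k=[s['fx'],s['cx'],s['cy']])
w=cv2.resize(s['pixels'][100:420,170:490],(420,420),interpolation=cv2.INTER_CUBIC)
c=cv2.resize(q[130:240,195:295],(380,420),interpolation=cv2.INTER_CUBIC)
cv2.imwrite('pics/w4raw.png',s['pixels'][:,:,::-1])
cv2.imwrite('pics/w4.png',np.hstack([w,c])[:,:,::-1])"
```

```text
t 6.85 pos [0.5056 0.2308 0.1269] rot [-3.1413 -0.0015  0.3649] j [0.4254 0.3475 1.8625 0.0002 0.93   1.6312] w 0.05921132297523677 44.99992967583239 F [ 0.2132  0.9443 -3.0708] M [-0.0505  0.1311  0.0358]
shift mm [-2.8763  2.969  -3.1182] rotvec [-0.0003 -0.0015 -0.0006]
```

View pics/w4.png

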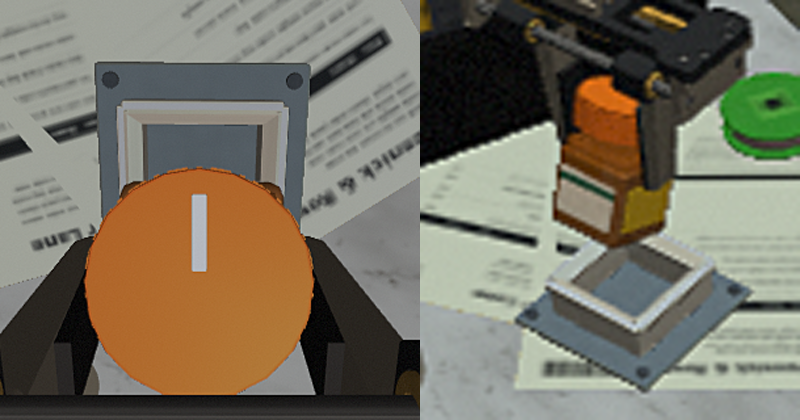

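The jar has rocked in the pads: its lower end has swung towards −x, hidden under the cap, and the holder is empty. I'll stand it on clear bench to square it up and regrip it harder. First I'll re-estimate the holder from this view, with plate far corners at crop (95,63) and (310,63).

Run:
```python
from h import *
w=lambda x,y,z:wr("w4",170+x/1.3125-.1,100+y/1.3125-.1,z)
for (p,q,z,h) in [((95,63),(310,63),.006,.058),((118,103),(288,102),.039,.0425)]:
    a,b=w(*p,z),w(*q,z);d=b-a;n=np.array([d[1],-d[0]])/np.linalg.norm(d)
    yaw=np.arctan2(d[1],d[0])%(np.pi/2);m=(a+b)/2;print(np.linalg.norm(d),yaw,"centre",m+h*n,m-h*n)
print("spot px check", [ray("top",u,v,0) for u,v in[(285,250),(300,292),(348,292),(300,183)]])
go(.54,.075,.15,.3655)
```

```text
0.11414122956837668 0.36566835526762764 centre [0.5033 0.2276] [0.6116 0.2691]
0.0817624392590215 0.3715854161540806 centre [0.5034 0.2273] [0.5826 0.2582]
spot px check [array([0.5485, 0.0991]), array([0.4349, 0.0577]), array([ 0.4352, -0.0723]), array([0.7329, 0.0594])]
t 6.95 pos [0.5051 0.2305 0.1258] rot [-3.1414  0.0001  0.3648] j [0.4254 0.3489 1.8633 0.0002 0.9295 1.6312] w 0.05900530058658039 44.99998432584107 F [ 0.0994  0.2545 -2.9874] M [-0.04    0.1424 -0.0175]
shift mm [-22.8863 157.7536 -24.1752] rotvec [-0.0002  0.0001 -0.0007]
```

Run:
```python
from h import *
def t(n,u,v,z):
    d=np.load(n+".npz");p=wr(n,u,v,z)-d["p"][:2];c,s=np.cos(d["r"][2]),np.sin(d["r"][2]);return np.array([p[0]*c+p[1]*s,p[0]*s-p[1]*c])*1000
print("w2 far bottom edge",t("w2",323,210.5,.093)," cap top far/near",t("w2",322,257,.1845),t("w2",322,394,.1845))
print("w1: far bottom",t("w1",321,173,0),"cap",t("w1",318.5,187,.0915),t("w1",318.5,265,.0915))
def cap(n):
    im=cv2.imread(f"pics/{n}.png");h=cv2.cvtColor(im,cv2.COLOR_BGR2HSV);m=cv2.inRange(h,(8,150,150),(22,255,255))
    c=max(cv2.findContours(m,0,1)[0],key=cv2.contourArea);print(n,cv2.boundingRect(c),cv2.fitEllipse(cv2.convexHull(c)))
for n in("w2","w3raw","w4raw"):cap(n)
```

```text
w2 far bottom edge [23.7873  1.1122]  cap top far/near [29.3766  0.383 ] [-31.1453   0.4589]
w1: far bottom [22.2817  0.2938] cap [26.6044 -1.587 ] [-33.7568  -1.6629]
w2 (246, 256, 151, 139) ((322.2515563964844, 325.5068359375), (137.33216857910156, 152.10870361328125), 81.81792449951172)
w3raw (235, 228, 174, 173) ((321.45599365234375, 314.66021728515625), (174.7349090576172, 176.97474670410156), 175.4354705810547)
w4raw (235, 229, 174, 172) ((321.28399658203125, 315.8192443847656), (174.89920043945312, 175.43112182617188), 16.039884567260742)
```

Call:
carry_out(
  moves=[-4,30,-12,0,0,0,0,-9,65,-22,0,0,0,0,-14,100,-24,0,0,0,0,-19,135,-24,0,0,0,0,-23,158,-24,0,0,0,0],
  squeeze=20,
)

```text
time: 7.37
tcp_pos: [0.5405, 0.0723, 0.1498]
tcp_rot: [3.141, 0.0, 0.364]
wrist_force: [1.0, -0.3, -3.7]
width: 0.0594
gripper_force: 20.0
```

Call:
carry_out(
  moves=[0,0,15,0,0,0,0,0,0,35,0,0,0,0,0,0,55,0,0,0,0,0,0,65,0,0,0,0,0,0,70,0,0,0,0],
)

```text
time: 7.78
tcp_pos: [0.539, 0.0747, 0.0782]
tcp_rot: [-3.14, 0.003, 0.365]
wrist_force: [-0.3, -0.4, -2.8]
width: 0.0593
gripper_force: 20.0
```

```bash
cat > fit.py <<'E'
from h import *
from bench import arm
from scipy.optimize import minimize
o=arm.get_obs();S=arm.snapshot("wrist");Q=arm.snapshot("scene")
Rt=R.from_euler("xyz",o["tcp_rot"]).as_matrix();W=np.eye(4);W[:3,:3]=Rt;W[:3,3]=o["tcp_pos"]
a=np.linspace(0,2*np.pi,40)
ring=lambda r,z:np.c_[r*np.cos(a),r*np.sin(a),z+0*a]
box=lambda h,z0,z1:np.array([[x,y,z] for x in(-h,h) for y in(-h,h) for z in(z0,z1)])
parts=[np.r_[ring(.03,.07),ring(.03,.0915)],box(.028,0,.054),box(.025,.054,.061)]
def mask(im,c):
    h=cv2.cvtColor(im,cv2.COLOR_RGB2HSV);m=cv2.inRange(h,(5,110,50),(30,255,255))
    n,l,st,ce=cv2.connectedComponentsWithStats(m);i=1+st[1:,4].argmax() if c is None else l[c[1]-12:c[1]+12,c[0]-12:c[0]+12].max()
    return cv2.morphologyEx((l==i).astype(np.uint8),cv2.MORPH_CLOSE,np.ones((9,9)))
def cams():
    yield S["pixels"],W@S["T_tool_cam"],S,None
    yield Q["pixels"],np.asarray(Q["pose"]),Q,"s"
def proj(P,T,s):
    q=(np.linalg.inv(T)@np.c_[P,np.ones(len(P))].T)[:3];return np.c_[q[0]/q[2]*s["fx"]+s["cx"],q[1]/q[2]*s["fy"]+s["cy"]]
# jar pose in the tool: p = x mm, y mm, height of jar bottom below TCP mm, lean about tool y, about tool x
def pts(P,p):
    return (Rt@(R.from_rotvec([p[4],p[3],0]).as_matrix()@np.diag([1,-1,-1])@(P-[0,0,.0805]).T+np.array([[p[0]/1e3],[p[1]/1e3],[p[2]/1e3-.0805]]))).T+o["tcp_pos"]
def data():
    r=[]
    for im,T,s,c in cams():
        if c:
            c=proj(pts(np.array([[0,0,.085]]),[0,0,62,0,0]),T,s)[0].astype(int);x0,y0=c-60
            m=np.zeros(im.shape[:2],np.uint8);k=im.copy();k[:]=0;y0,x0=max(y0,0),max(x0,0);k[y0:y0+140,x0:x0+120]=im[y0:y0+140,x0:x0+120]
            m=mask(k,None);v=np.ones_like(m)
        else: m=mask(im,None);v=np.ones_like(m);v[398:]=0
        h=cv2.cvtColor(im,cv2.COLOR_RGB2HSV);v[(h[...,2]<70)&(m==0)]=0   # dark gripper may occlude
        r.append((T,s,m,v))
    return r
D=data()
def cost(p):
    e=0
    for T,s,m,v in D:
        g=np.zeros_like(m)
        for P in parts:cv2.fillConvexPoly(g,cv2.convexHull((proj(pts(P,p),T,s)*16).astype(np.int32)),1,cv2.LINE_8,4)
        e+=(((g!=m)&(v>0)).sum())/((m*v).sum())
    return e
best=min((minimize(cost,[0,0,z,l,0],method="Nelder-Mead",options=dict(initial_simplex=np.array([[0,0,z,l,0]]+[[0,0,z,l,0]+np.eye(5)[i]*[4,4,8,.1,.05][i] for i in range(5)]),xatol=.01,fatol=1e-4)) for z in(62,50) for l in(-.25,0,.25)),key=lambda r:r.fun)
print("t",o["time"],"tcp",np.array(o["tcp_pos"]),"rot",np.array(o["tcp_rot"]),"F",np.array(o["wrist_force"]));print("x y depth lean_y lean_x",best.x,"cost",best.fun,"masks",[int(d[2].sum()) for d in D])
print("jar up axis, world",(pts(np.array([[0,0,1.]]),best.x)-pts(np.array([[0,0,0.]]),best.x))[0],"base",pts(np.zeros((1,3)),best.x)[0],"top",pts(np.array([[0,0,.0915]]),best.x)[0])
E
python3 fit.py
```

```text
t 7.7833 tcp [0.539  0.0747 0.0782] rot [-3.1404  0.0029  0.3647] F [-0.2511 -0.4174 -2.8145]
x y depth lean_y lean_x [11.7158 -0.1372 45.3221 -0.311   0.0496] cost 0.37534773977263375 masks [23701, 812]
jar up axis, world [0.3061 0.0635 0.9499] base [0.5253 0.0739 0.0369] top [0.5533 0.0797 0.1238]
```

Call:
carry_out(
  moves=[0,0,0,0,0.1,0,0,0,0,0,0,0.2,0,0,0,0,0,0,0.3,0,0,0,0,0,0,0.3,0,0,0,0,0,0,0.3,0,0],
)

```text
time: 8.3
tcp_pos: [0.5397, 0.0748, 0.081]
tcp_rot: [-3.14, -0.298, 0.364]
wrist_force: [0.3, 0.0, -2.7]
width: 0.0594
gripper_force: 20.0
```

```bash
python3 fit.py
```

```text
t 8.3 tcp [0.5397 0.0748 0.081 ] rot [-3.1405 -0.2984  0.3637] F [ 0.2613  0.0153 -2.6558]
x y depth lean_y lean_x [10.937   0.0552 46.6046 -0.2408  0.0585] cost 0.4379541030820685 masks [23655, 597]
jar up axis, world [-0.0325 -0.0754  0.9966] base [0.5428 0.081  0.0364] top [0.5398 0.0741 0.1276]
```

Call:
carry_out(
  moves=[-3,0,10,0,0,0,0,-6,0,19,0,0,0,0,-8,0,26,0,0,0,0,-9,0,29,0,0,0,0,-9,0,29,0,0,0,0],
  squeeze=15,
)

```text
time: 8.82
tcp_pos: [0.5403, 0.0752, 0.0489]
tcp_rot: [-3.141, -0.299, 0.365]
wrist_force: [-0.4, 1.1, -3.5]
width: 0.0596
gripper_force: 15.0
```

Call:
carry_out(
  moves=[-1,0,3,0,0,0,0,-1,0,3,0,0,0,0],
)

```text
time: 8.98
tcp_pos: [0.5407, 0.075, 0.0467]
tcp_rot: [-3.141, -0.301, 0.365]
wrist_force: [-1.0, 0.1, -2.2]
width: 0.0594
gripper_force: 15.0
```

Call:
carry_out(
  moves=[-0.6,0,2,0,0,0,0,-1.2,0,4,0,0,0,0,-1.2,0,4,0,0,0,0],
)

```text
time: 9.23
tcp_pos: [0.5422, 0.075, 0.0443]
tcp_rot: [3.141, -0.305, 0.365]
wrist_force: [-3.9, -0.8, 11.7]
width: 0.0599
gripper_force: 15.0
```

Call:
carry_out(
  moves=[0,0,-1,0,0,0,0.3,0,0,-1,0,0,0,0.8,0,0,-1,0,0,0,1,0,0,-1,0,0,0,1,0,0,-1,0,0,0,1],
)

```text
time: 9.65
tcp_pos: [0.5404, 0.0749, 0.0437]
tcp_rot: [-3.141, -0.301, 0.365]
wrist_force: [0.5, -0.4, 0.0]
width: 0.0836
gripper_force: 0.0
```

Call:
carry_out(
  moves=[0,0,0,0,0,0,1,0,0,-10,0,0,0,1,0,0,-40,0,0,0,1,0,0,-80,0,0,0,1,0,0,-120,0,0,0,1],
)

```text
time: 10.07
tcp_pos: [0.5055, 0.0617, 0.1591]
tcp_rot: [-3.141, -0.298, 0.364]
wrist_force: [0.8, 0.4, 0.1]
width: 0.092
gripper_force: 0.0
```

Call:
carry_out(
  moves=[0,0,-10,0,-0.1,0,1,0,0,-10,0,-0.2,0,1,0,0,-10,0,-0.3,0,1,0,0,-10,0,-0.3,0,1,0,0,-10,0,-0.3,0,1],
)

```text
time: 10.48
tcp_pos: [0.5049, 0.0615, 0.1679]
tcp_rot: [-3.141, -0.003, 0.366]
wrist_force: [0.5, 0.8, -0.5]
width: 0.0918
gripper_force: 0.0
```

Run:
```python
from h import *
from bench import arm
go(.54,.075,.2,.365)
o=arm.get_obs();s=arm.snapshot('wrist');im=s['pixels'][:,:,::-1].copy();cv2.imwrite('pics/w5.png',im)
np.savez('w5.npz',p=o['tcp_pos'],r=o['tcp_rot'],T=s['T_tool_cam'],k=[s['fx'],s['cx'],s['cy']])
t=arm.snapshot('top')['pixels'][:,:,::-1];sc=arm.snapshot('scene')['pixels'][:,:,::-1]
r=lambda i,w,h:cv2.resize(i,(w,h),interpolation=cv2.INTER_CUBIC)
u,v=295,250
cv2.imwrite('pics/w5v.png',np.hstack([r(im[60:420,120:520],500,450),np.vstack([r(t[210:290,255:335],300,225),r(sc[180:300,200:360],300,225)])]))
```

```text
t 10.4833 pos [0.5049 0.0615 0.1679] rot [-3.1415 -0.0029  0.3656] j [0.1177 0.2251 1.9275 0.001  0.9862 1.3223] w 0.09180891756438957 0.0 F [ 0.4632  0.7856 -0.4868] M [-0.0684  0.1568  0.0217]
shift mm [ 37.6812  -0.0702 -32.034 ] rotvec [-0.0001 -0.0029  0.0006]
```

View pics/w5v.png

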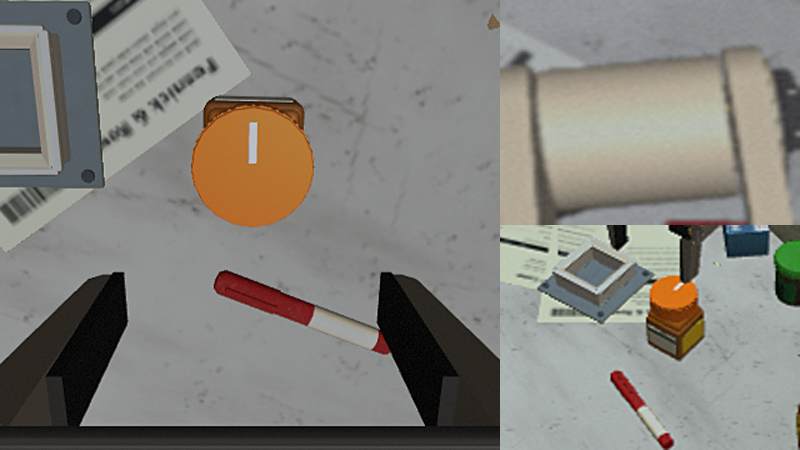

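The jar stands upright on clear bench with its cap still on. The cap is centred at (252,166) in the left panel, and its back edge is square to the tool to within about 0.01 rad. I'll locate it, regrip harder, and correct the aim.

Run:
```python
from h import *
im=cv2.imread("pics/w5.png");h=cv2.cvtColor(im,cv2.COLOR_BGR2HSV);m=cv2.inRange(h,(8,150,170),(22,255,255))
c=max(cv2.findContours(m,0,1)[0],key=cv2.contourArea);print(cv2.boundingRect(c))
P=[wr("w5",u,v,.0915) for u,v in [(120+191/1.25,60+166/1.25),(120+314/1.25,60+166/1.25),(120+252.5/1.25,60+106/1.25),(120+252.5/1.25,60+227/1.25)]]
C=np.mean(P,0);print("cap",C,[np.linalg.norm(p-C) for p in P],"left-right mid",(P[0]+P[1])/2)
for p,q,z in[((207,97),(303,98),.005),((205,125),(303,126),.054)]:
    d=wr("w5",120+p[0]/1.25,60+p[1]/1.25,z)-wr("w5",120+q[0]/1.25,60+q[1]/1.25,z);print("yaw",np.arctan2(d[1],d[0])%(np.pi/2))
go(C[0],C[1],.12,.36)
```

```text
(273, 146, 98, 96)
cap [0.5345 0.0722] [np.float64(0.030003488056929543), np.float64(0.030003285361746856), np.float64(0.029385103494920295), np.float64(0.030683167432676173)] left-right mid [0.5351 0.0725]
yaw 0.3562545502651655
yaw 0.3562988951644037
t 10.6333 pos [0.5029 0.0609 0.1673] rot [-3.1409 -0.0013  0.3646] j [0.1167 0.2237 1.931  0.0012 0.9858 1.3222] w 0.09191136557749174 0.0 F [ 0.417   0.6846 -0.1169] M [-0.0027  0.1275 -0.0079]
shift mm [33.5122  0.6555 47.2968] rotvec [-0.0007 -0.0013  0.0046]
```

Call:
carry_out(
  moves=[17,0,0,0,0,0,1,33,1,0,0,0,0,1,33,1,25,0,0,0,1,33,1,48,0,0,0,1,33,1,48,0,0,0,1],
  squeeze=60,
)

```text
time: 11.05
tcp_pos: [0.5319, 0.0713, 0.1162]
tcp_rot: [-3.14, 0.004, 0.364]
wrist_force: [-0.8, -1.0, -0.9]
width: 0.0918
gripper_force: 0.0
```

Call:
carry_out(
  moves=[0,0,0,0,0,0,1,0,0,0,0,0,0,1],
)

```text
time: 11.22
tcp_pos: [0.5354, 0.0718, 0.1208]
tcp_rot: [-3.141, -0.002, 0.364]
wrist_force: [0.2, 0.3, 0.2]
width: 0.092
gripper_force: 0.0
```

```bash
python3 -c "
from h import *;go(.5345,.0722,.0625,.3646)"
```

```text
t 11.2167 pos [0.5354 0.0718 0.1208] rot [-3.1414 -0.0018  0.3644] j [0.1301 0.334  1.9004 0.0008 0.9054 1.3359] w 0.09200496330601791 0.0 F [0.2161 0.2798 0.2402] M [-0.0354  0.1525  0.0073]
shift mm [-0.8222 -0.6954 58.2516] rotvec [-0.0002 -0.0018 -0.0002]
```

Call:
carry_out(
  moves=[0,-0.5,20,0,0,0,1,0,-0.5,40,0,0,0,1,0,-0.5,53,0,0,0,1,0,-0.5,58,0,0,0,1,0,-0.5,58,0,0,0,1],
)

```text
time: 11.63
tcp_pos: [0.5353, 0.0724, 0.0621]
tcp_rot: [-3.141, -0.001, 0.365]
wrist_force: [-0.4, -0.2, 1.0]
width: 0.0918
gripper_force: 0.0
```

Call:
carry_out(
  moves=[0,0,0,0,0,0,0.8,0,0,0,0,0,0,0.4,0,0,0,0,0,0,0,0,0,0,0,0,0,0,0,0,0,0,0,0,0],
)

```text
time: 12.05
tcp_pos: [0.5358, 0.0726, 0.0625]
tcp_rot: [-3.142, -0.002, 0.365]
wrist_force: [0.5, -0.8, 0.3]
width: 0.0606
gripper_force: 0.0
```

Call:
carry_out(
  moves=[0,0,0,0,0,0,0,0,0,0,0,0,0,0],
)

```text
time: 12.22
tcp_pos: [0.5358, 0.0726, 0.0624]
tcp_rot: [-3.141, -0.002, 0.365]
wrist_force: [-0.8, 1.6, 5.8]
width: 0.0592
gripper_force: 60.0
```

```bash
python3 -c "
from h import *;go(.5345,.0722,.15,.3646)"
```

```text
t 12.2167 pos [0.5358 0.0726 0.0624] rot [-3.1414 -0.0017  0.3648] j [0.1316 0.4204 1.9357 0.0008 0.7838 1.337 ] w 0.05919093166052878 60.00226762611419 F [-0.8135  1.575   5.7685] M [ 0.0838  0.2871 -0.0368]
shift mm [ -1.1609  -0.087  -87.6356] rotvec [-0.0001 -0.0017  0.0002]
```

Call:
carry_out(
  moves=[0,0,-15,0,0,0,0,0,0,-40,0,0,0,0,0,0,-65,0,0,0,0,0,0,-72,0,0,0,0,0,0,-72,0,0,0,0],
)

```text
time: 12.63
tcp_pos: [0.5366, 0.0726, 0.1354]
tcp_rot: [3.141, -0.004, 0.365]
wrist_force: [0.0, 0.6, -3.7]
width: 0.0591
gripper_force: 60.0
```

```bash
python3 -c "
from h import *;go(.5045,.2277,.133,.3646)"; python3 fit.py | sed -n 2,3p
```

```text
t 12.6333 pos [0.5366 0.0726 0.1354] rot [ 3.141  -0.0043  0.3648] j [0.1314 0.3147 1.8887 0.0005 0.9339 1.3371] w 0.059088049402393414 59.99865972669795 F [ 0.0163  0.5707 -3.7057] M [0.0477 0.1109 0.0088]
shift mm [  25.381  -156.3327    2.3774] rotvec [ 0.0006 -0.0043  0.0002]
x y depth lean_y lean_x [ 2.5249 -0.9008 58.3271 -0.1394 -0.0107] cost 0.37322877262989496 masks [20858, 906]
jar up axis, world [0.1218 0.0586 0.9908] base [0.5287 0.0696 0.0778] top [0.5398 0.075  0.1684]
```

```bash
cat > fitw.py <<'E'
import contextlib,io
with contextlib.redirect_stdout(io.StringIO()):
    from fit import *
T,s,m,v=D[0]
im=S["pixels"];rows=np.where(m.any(1))[0];print("mask rows",rows[0],rows[-1])
for dep in(62.4,):
    for l in(-.2,-.1,0,.1):
        q=proj(pts(np.array([[.028,-.02,0],[.028,.02,0],[.028,-.02,.054],[.028,.02,.054],[.03,0,.0915],[-.03,0,.0915]]),[-1.2,0,dep,l,0]),T,s);print(l,q.round(1).tolist())
for c in(300,345): 
    g=im[150:330:3,c].astype(int);print(c,[f"{150+3*i}:{a[0]},{a[1]},{a[2]}" for i,a in enumerate(g)][::1][:36])
E
python3 fitw.py
```

```text
mask rows 211 397
-0.2 [[354.3, 231.6], [287.8, 231.6], [363.5, 242.9], [278.6, 242.8], [321.0, 250.0], [320.9, 400.6]]
-0.1 [[354.9, 218.9], [287.3, 218.8], [364.2, 238.3], [277.9, 238.2], [321.0, 254.4], [320.9, 399.0]]
0 [[355.5, 206.4], [286.6, 206.3], [364.9, 234.3], [277.1, 234.2], [321.0, 259.7], [320.9, 396.6]]
0.1 [[356.3, 194.2], [285.9, 194.1], [365.8, 230.9], [276.3, 230.8], [321.0, 265.9], [320.9, 393.6]]
300 ['150:174,178,173', '153:177,180,173', '156:174,177,172', '159:176,180,174', '162:176,179,173', '165:175,178,173', '168:175,178,172', '171:174,178,170', '174:174,178,172', '177:177,181,174', '180:142,141,143', '183:144,144,143', '186:144,146,144', '189:143,142,142', '192:141,142,141', '195:140,141,140', '198:144,145,144', '201:146,145,145', '204:146,147,147', '207:154,155,154', '210:48,34,21', '213:85,77,69', '216:86,77,69', '219:85,77,69', '222:7,27,16', '225:100,91,84', '228:37,14,0', '231:56,34,19', '234:80,49,22', '237:112,68,36', '240:124,76,41', '243:84,46,16', '246:86,43,17', '249:79,36,11', '252:79,37,10', '255:80,41,17']
345 ['150:151,151,151', '153:147,147,147', '156:145,147,145', '159:147,150,148', '162:145,146,146', '165:139,140,138', '168:144,145,143', '171:148,148,148', '174:146,145,144', '177:145,145,145', '180:145,146,145', '183:136,137,137', '186:137,137,136', '189:147,148,147', '192:148,148,147', '195:147,149,148', '198:147,147,147', '201:145,145,145', '204:143,143,142', '207:141,143,141', '210:58,42,30', '213:83,74,68', '216:81,72,63', '219:83,76,68', '222:24,38,28', '225:67,81,68', '228:163,158,157', '231:55,34,20', '234:74,46,25', '237:103,61,30', '240:120,73,39', '243:65,34,15', '246:101,57,25', '249:86,38,15', '252:89,41,19', '255:86,38,12']
```

The far bottom edge shows at row 209.5 against 206.4 for a level jar, so the jar hangs level. I'll move over the holder.

Call:
carry_out(
  moves=[6,-38,0,0,0,0,0,12,-76,0,0,0,0,0,18,-114,0,0,0,0,0,23,-145,0,0,0,0,0,25,-156,1,0,0,0,0],
)

```text
time: 13.25
tcp_pos: [0.5016, 0.2303, 0.1317]
tcp_rot: [-3.14, 0.0, 0.367]
wrist_force: [-0.3, -0.3, -2.9]
width: 0.0592
gripper_force: 60.0
```

Call:
carry_out(
  moves=[0,0,0,0,0,0,0,0,0,0,0,0,0,0,0,0,0,0,0,0,0,0,0,0,0,0,0,0],
)

```text
time: 13.58
tcp_pos: [0.5031, 0.2258, 0.1325]
tcp_rot: [3.142, -0.0, 0.364]
wrist_force: [0.3, 0.5, -3.0]
width: 0.0592
gripper_force: 60.0
```

Run:
```python
from h import *
from bench import arm
go(.5045,.2277,.133,.3646)
o=arm.get_obs();s=arm.snapshot('wrist');cv2.imwrite('pics/w6.png',s['pixels'][:,:,::-1])
np.savez('w6.npz',p=o['tcp_pos'],r=o['tcp_rot'],T=s['T_tool_cam'],k=[s['fx'],s['cx'],s['cy']])
# where a holder at the estimate should show its far plate corners, against the edge found
W=np.eye(4);W[:3,:3]=R.from_euler("xyz",o["tcp_rot"]).as_matrix();W[:3,3]=o["tcp_pos"];Ti=np.linalg.inv(W@s["T_tool_cam"])
def px(p):q=Ti@np.r_[p,1];return q[:2]/q[2]*s["fx"]+[s["cx"],s["cy"]]
c,n=np.cos(.36),np.sin(.36)
for x,y,z in[(.058,0,.006),(0.05,.058,.006),(0.05,-.058,.006),(.0425,0,.039)]:print(x,y,px([.5034+x*c-y*n,.2273+x*n+y*c,z]))
g=cv2.cvtColor(s["pixels"],cv2.COLOR_RGB2GRAY)
u,v=px([.5034+.058*c,.2273+.058*n,.006]).astype(int);print(v,g[v-14:v+14,u])
for y in(.058,-.058):
    u,v=px([.5034+.05*c-y*n,.2273+.05*n+y*c,.006]).astype(int);print(u,g[v,u-14:u+14])
```

```text
t 13.5833 pos [0.5031 0.2258 0.1325] rot [ 3.1415 -0.      0.3636] j [ 0.4192  0.3347  1.8666 -0.0001  0.9403  1.6265] w 0.05916890899544673 59.99866179423407 F [ 0.2901  0.4883 -3.0078] M [-0.0268  0.1523 -0.0079]
shift mm [ 2.0229 -1.2909 -0.4976] rotvec [ 0.0001 -0.     -0.001 ]
0.058 0 [319.5766 140.8262]
0.05 0.058 [238.0819 151.9349]
0.05 -0.058 [400.9495 152.653 ]
0.0425 0 [319.3032 169.7966]
140 [166 168 169 172 171 170 171 171 170 168 172 170 171 174 166  58  91  97
  95  98  98  98  96  96  95  97  95  95]
238 [166 165 159 157 153 146 141 139 144 148 152 159 169 177  72  87  95  96
  98  82  56  59  56  61  58  60  59  60]
400 [58 56 57 58 62 57 58 54 99 99 96 97 97 95 48 32 21 25 30 31 29 29 31 28
 29 33 27 29]
```

The holder prediction matches the image to under a pixel. I'll apply the (2, −1.3) mm correction and descend gently.

Call:
carry_out(
  moves=[2,-1.3,0,0,0,0,0,2,-1.3,10,0,0,0,0,2,-1.3,18,0,0,0,0,2,-1.3,24,0,0,0,0,2,-1.3,26,0,0,0,0],
)

```text
time: 14.05
tcp_pos: [0.5035, 0.2285, 0.1052]
tcp_rot: [-3.142, 0.001, 0.365]
wrist_force: [0.2, -0.4, -3.3]
width: 0.0594
gripper_force: 60.0
```

Call:
carry_out(
  moves=[0,0,3,0,0,0,0,0,0,6,0,0,0,0,0,0,9,0,0,0,0,0,0,10,0,0,0,0,0,0,10,0,0,0,0],
)

```text
time: 14.47
tcp_pos: [0.5044, 0.229, 0.0968]
tcp_rot: [-3.141, -0.001, 0.365]
wrist_force: [0.8, -0.2, -2.8]
width: 0.0593
gripper_force: 60.0
```

```bash
python3 -c "
from h import *;go(.5045,.2277,.0684,.3646)"
```

```text
t 14.4667 pos [0.5044 0.229  0.0968] rot [-3.1414 -0.0008  0.3649] j [0.4234 0.3866 1.8867 0.0002 0.8676 1.6292] w 0.05929283605290868 59.998708551283926 F [ 0.8243 -0.1605 -2.8104] M [-0.0341  0.1532 -0.0148]
shift mm [-0.3929  1.2935 28.3616] rotvec [-0.0002 -0.0008  0.0003]
```

Call:
carry_out(
  moves=[0,1,1,0,0,0,0,0,1,2,0,0,0,0,0,1,4,0,0,0,0,0,1,6,0,0,0,0,0,1,6,0,0,0,0],
)

```text
time: 14.88
tcp_pos: [0.5046, 0.228, 0.0906]
tcp_rot: [-3.141, -0.0, 0.365]
wrist_force: [0.0, -0.2, -3.2]
width: 0.059
gripper_force: 60.0
```

It is inside the pocket with no contact, so I'll keep going down.

Call:
carry_out(
  moves=[0,0,4,0,0,0,0,0,0,8,0,0,0,0,0,0,12,0,0,0,0,0,0,15,0,0,0,0,0,0,17,0,0,0,0],
)

```text
time: 15.3
tcp_pos: [0.5046, 0.228, 0.0733]
tcp_rot: [-3.141, -0.0, 0.365]
wrist_force: [0.3, -0.1, -3.0]
width: 0.0593
gripper_force: 60.0
```

Call:
carry_out(
  moves=[0,0,2,0,0,0,0,0,0,4,0,0,0,0,0,0,4,0,0,0,0],
)

```text
time: 15.55
tcp_pos: [0.5047, 0.2281, 0.0696]
tcp_rot: [-3.141, -0.001, 0.365]
wrist_force: [-0.0, -0.1, -3.4]
width: 0.0592
gripper_force: 60.0
```

Call:
carry_out(
  moves=[0,0,1,0,0,0,0,0,0,2,0,0,0,0,0,0,2,0,0,0,0,0,0,2,0,0,0,0],
)

```text
time: 15.88
tcp_pos: [0.5054, 0.2284, 0.0684]
tcp_rot: [-3.141, -0.002, 0.365]
wrist_force: [0.4, 0.0, 0.6]
width: 0.0595
gripper_force: 60.0
```

Seated: the height is exactly 6 mm above the regrip height, and the load is starting to transfer. Now I'll twist anticlockwise.

Call:
carry_out(
  moves=[0,0,0,0,0,-0.1,0,0,0,0,0,0,-0.2,0,0,0,0,0,0,-0.3,0,0,0,0,0,0,-0.4,0,0,0,0,0,0,-0.5,0],
)

```text
time: 16.3
tcp_pos: [0.5051, 0.2289, 0.0685]
tcp_rot: [-3.141, -0.003, 0.869]
wrist_force: [-3.0, 3.4, 2.8]
width: 0.0591
gripper_force: 60.0
```

```bash
python3 -c "
from h import *;go(.5045,.2277,.0684,.3646)"
```

```text
t 16.3 pos [0.5051 0.2289 0.0685] rot [-3.1413 -0.0025  0.8686] j [0.422  0.4281 1.9028 0.0019 0.8086 1.123 ] w 0.05907221311897357 59.997612935258076 F [-3.0282  3.4215  2.7546] M [ 0.5603  0.5056 -0.3484]
shift mm [-1.3303  0.3625  0.0612] rotvec [-0.0009 -0.0024  0.504 ]
```

The 0.35 N m resistance shows up in the wrist moment and the cap is turning. I'll continue.

Call:
carry_out(
  moves=[0,0,0,0,0,-0.1,0,0,0,0,0,0,-0.2,0,0,0,0,0,0,-0.3,0,0,0,0,0,0,-0.4,0,0,0,0,0,0,-0.5,0],
)

```text
time: 16.72
tcp_pos: [0.5046, 0.229, 0.0686]
tcp_rot: [3.141, -0.002, 1.368]
wrist_force: [-4.5, 3.5, 5.3]
width: 0.0593
gripper_force: 60.0
```

Call:
carry_out(
  moves=[0,0,0,0,0,-0.1,0,0,0,0,0,0,-0.2,0,0,0,0,0,0,-0.28,0,0,0,0,0,0,-0.28,0],
)

```text
time: 17.05
tcp_pos: [0.5043, 0.2289, 0.0686]
tcp_rot: [3.141, -0.002, 1.649]
wrist_force: [-5.3, 3.2, 6.5]
width: 0.0591
gripper_force: 60.0
```

```bash
python3 -c "
from h import *;go(.5045,.2277,.0684,1.645)"
python3 - <<'E'
from h import *
from bench import arm
o=arm.get_obs();s=arm.snapshot('wrist');cv2.imwrite('pics/w7.png',s['pixels'][:,:,::-1]);h=cv2.cvtColor(s['pixels'],cv2.COLOR_RGB2HSV)
m=cv2.inRange(h,(0,0,170),(180,60,255));m[:250]=0;m[390:]=0;m[:,:270]=0;m[:,370:]=0
c=cv2.findContours(m,0,1)[0];c=max(c,key=cv2.contourArea);print("pointer in image",cv2.minAreaRect(c))
E
```

```text
t 17.05 pos [0.5043 0.2289 0.0686] rot [ 3.1414 -0.0018  1.6488] j [0.4223 0.4276 1.9032 0.0023 0.8099 0.3427] w 0.05909760435173519 60.00183989061043 F [-5.3077  3.2004  6.5298] M [ 0.5122  0.9095 -0.227 ]
shift mm [-1.205   0.0702  0.1935] rotvec [ 0.0002 -0.0018  0.0038]
pointer in image ((321.6804504394531, 304.0050354003906), (9.912842750549316, 46.2321662902832), 1.5911403894424438)
```

The pointer still lines up with the tool, so there was no slip and the cap has turned 1.28 rad. Now a slow lift.

Call:
carry_out(
  moves=[0,0,-1,0,0,0,0,0,0,-3,0,0,0,0,0,0,-5,0,0,0,0,0,0,-7,0,0,0,0,0,0,-7,0,0,0,0],
)

```text
time: 17.52
tcp_pos: [0.5052, 0.2282, 0.0754]
tcp_rot: [3.14, -0.001, 1.645]
wrist_force: [-0.5, 1.2, -0.6]
width: 0.0592
gripper_force: 60.0
```

```bash
python3 -c "
from h import *;go(.5045,.2277,.1015,1.645)"
```

```text
t 17.5167 pos [0.5052 0.2282 0.0754] rot [ 3.1401 -0.0006  1.6449] j [0.4215 0.4176 1.8992 0.0001 0.8231 0.3474] w 0.05917318438198051 60.00019003869966 F [-0.5149  1.2398 -0.554 ] M [ 0.1134  0.304  -0.0229]
shift mm [ -0.3992  -0.6723 -26.0839] rotvec [ 0.0015 -0.0006 -0.0001]
```

The force is now only the cap's weight, so the threads are free. I'll raise it clear.

Call:
carry_out(
  moves=[0,0,-6,0,0,0,0,0,0,-14,0,0,0,0,0,0,-20,0,0,0,0,0,0,-23,0,0,0,0,0,0,-23,0,0,0,0],
)

```text
time: 17.93
tcp_pos: [0.5056, 0.2284, 0.0992]
tcp_rot: [3.139, -0.001, 1.645]
wrist_force: [0.5, -0.3, -0.8]
width: 0.0592
gripper_force: 60.0
```

Call:
carry_out(
  moves=[0,0,0,0,0,0,0,0,0,0,0,0,0,0,0,0,0,0,0,0,0],
)

```text
time: 18.18
tcp_pos: [0.5047, 0.228, 0.0977]
tcp_rot: [3.141, -0.0, 1.645]
wrist_force: [-0.5, 0.1, 0.0]
width: 0.0589
gripper_force: 60.0
```

Run:
```python
from h import *
from bench import arm
go(.5045,.2277,.1,1.645)
o=arm.get_obs();s=arm.snapshot('wrist');q=arm.snapshot('scene');im=s['pixels'];cv2.imwrite('pics/w8.png',im[:,:,::-1]);cv2.imwrite('pics/s8.png',q['pixels'][:,:,::-1])
W=np.eye(4);W[:3,:3]=R.from_euler("xyz",o["tcp_rot"]).as_matrix();W[:3,3]=o["tcp_pos"]
def px(p,T,s):a=np.linalg.inv(T)@np.r_[p,1];return a[:2]/a[2]*s["fx"]+[s["cx"],s["cy"]]
hs=cv2.cvtColor(q['pixels'],cv2.COLOR_RGB2HSV)
# scene: cap (bright orange) against the body (brown), and projected expectations
m=cv2.inRange(hs,(8,200,170),(18,255,255));u,v=px([.5034,.2273,.12],q['pose'],q).astype(int)
m[:v-40]=0;m[v+60:]=0;m[:,:u-50]=0;m[:,u+50:]=0
n,l,st,ce=cv2.connectedComponentsWithStats(m);print(st[1:][st[1:,4]>15].tolist())
for z in(.14,.1,.102,.089,.067,.039):print(z,px([.5034,.2273,z],q['pose'],q).round(1))
print("seated body near corner",[px([.5034+.0396*np.cos(a),.2273+.0396*np.sin(a),.06],q['pose'],q).round(1).tolist() for a in .36+np.pi/4+np.arange(4)*np.pi/2])
col=q['pixels'][:,u];print(u,[(r,col[r].tolist()) for r in range(v-24,v+40,2)])
```

```text
t 18.1833 pos [0.5047 0.228  0.0977] rot [ 3.1411 -0.0004  1.6448] j [0.4215 0.3851 1.8863 0.0002 0.8696 0.3474] w 0.05885743250865432 59.99994560144842 F [-0.5246  0.0813  0.0278] M [-0.031   0.0641 -0.0278]
shift mm [-0.2961 -0.1719 -2.3081] rotvec [ 0.0005 -0.0004 -0.0002]
[[238, 166, 22, 16, 253]]
0.14 [245.5 169.2]
0.1 [247.1 181.9]
0.102 [247.  181.3]
0.089 [247.5 185.3]
0.067 [248.3 192. ]
0.039 [249.3 200.2]
seated body near corner [[247.2, 183.9], [232.8, 195.9], [249.9, 204.6], [264.2, 192.3]]
246 [(151, [6, 7, 7]), (153, [72, 72, 70]), (155, [43, 44, 44]), (157, [187, 198, 177]), (159, [181, 191, 172]), (161, [165, 173, 157]), (163, [37, 40, 38]), (165, [191, 209, 197]), (167, [210, 105, 15]), (169, [210, 106, 15]), (171, [211, 199, 189]), (173, [211, 104, 11]), (175, [209, 112, 25]), (177, [209, 111, 24]), (179, [210, 113, 24]), (181, [180, 91, 17]), (183, [103, 44, 12]), (185, [106, 49, 13]), (187, [103, 43, 3]), (189, [67, 39, 16]), (191, [76, 44, 9]), (193, [78, 40, 2]), (195, [76, 38, 0]), (197, [78, 41, 4]), (199, [100, 56, 10]), (201, [118, 68, 21]), (203, [47, 31, 13]), (205, [116, 106, 99]), (207, [33, 46, 35]), (209, [94, 86, 75]), (211, [179, 177, 161]), (213, [181, 194, 204])]
```

The cap is raised, level and centred, with its rim about 16 mm above the mouth and about 11 mm above the crossbar. The jar is still seated.

```bash
python3 -c "
from bench import arm;print(arm.sign_off())"
```

```text
the job is handed in; nothing more can be done
None
```

I handed the job in at about 18 s: the jar is seated in the pocket, and the unscrewed cap is held level about 16 mm above the mouth. An over-push on the first insertion tilted the jar in the grip, so I stood it on the bench, regripped and seated it on the second try.

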